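# Load an angle bracket under a curing lamp

## Robot

A 7-joint arm with a two-finger parallel gripper is mounted at the origin on a cart in front of the work surface, level with it; the furniture and walls round the work are solid. World frame = base frame: x ahead of the robot, y to its left, z up, the work surface at z = 0. Lengths are in m, angles in rad, forces in N, time in s.
With the tool pointing down it reaches from about 0.35 to 0.9 m from the base axis. Payload 19.9 kg.
Tool frame: the origin (TCP) lies at the very end of the fingers, on their centre line; the grasp point (between the pads) lies 19 mm behind it; z points along the fingers, y is the line along which they close (so a half turn about z gives the same grasp; the last joint's range is limited). The gripper opens to 94 mm and grips with 3 to 60 N. Pads are 16 mm wide; open, the fingers measure 119 mm over their backs; the gripper's body (75 mm by 177 mm) begins 78 mm behind the grasp point.
Start: joints at [1.151, 0.417, -0.01, 1.614, 0.005, 1.111, -0.053], TCP at [0.231, -0.581, 0.205] pointing down, gripper open.
Joint ranges: [-2.81, 2.81], [-0.39, 2.02], [-1.27, 1.25], [0.06, 2.57], [-1.19, 4.33], [0.19, 2], [-2.82, 2.82]. Speed limits (rad/s): [1.89, 1.89, 2.39, 2.39, 3.01, 3.01, 3.01].

## Interface

Orientations are given as a rotation vector (axis times angle).
In Python, from plant import sense, vision, bot gives the robot as it stands.
- The arm moves only by the shell command python3 -m handwheel 'ROWS' [OPENING] [FORCE]. ROWS is a JSON object of lists of equal length, an entry for each row: "travel": the shift along the world's x, y, z in m, a list of three; "rotation": the turn, a rotation vector about the world's x, y, z in rad, a list of three. In form: {"travel": [[dx, dy, dz], ...], "rotation": [[wx, wy, wz], ...]}. A call has 1 to 8 rows; each row shifts and turns the commanded pose from where the row before left it; what a row does not reach is not made up. A row lasts 1/8 s, in which the tool goes at most 62.5 mm and 10.7 degrees, less where a joint would pass 70% of its speed; a pose out of reach is approached as far as the arm can. A call is refused whole if a number of a shift passes 0.0625 or a number of a turn 0.188, either way. A call with a gripper value outside its range is refused whole. OPENING is the closure, from 0 (fully open) to 1 (shut), set as the call begins (- or left out, the last holds). The fingers move at their own pace and stop on an object; FORCE is the grip in N (left out, the last holds). Time passes only in rows, so rows that do not move let the fingers close. It gives the time, the measured TCP pose, the force, the opening and the grip force at its end, in the units of the state.
- sense(): the state, without advancing time (a new reading comes with each control period).
- vision.camera(name): name is "side" or "top"; returns a dict with "pixels" (384x512x3 uint8, blue, green, red), "z_map" (384x512 float32, m along the optical axis (not along the pixel's ray), 0 where there is no reading), "vertical_fov" (degrees; the focal length in pixels is half the picture's height over the tangent of half this angle, whatever the lens; pixels are square), "cx", "cy" (the principal point, pixels), "R" (3x3) and "t" (3): a world point X has camera coordinates R X + t. Camera axes: x right, y down, z forward; pixel columns grow to the right and rows downward; lengths in m; the calibration is good to about 2 mm. A picture is of the moment at which its call begins.
- bot.sign_off(): hands the job in; it is judged then, once.
The state is a dict: "clock": time; "joint_pos": joint angles; "qd": joint speeds; "joint_efforts": joint torques, N m; "tool_pos": TCP position; "tcp_rot": TCP orientation; "wrist_force": force on the tool from outside, world axes, zero at the start; "ft_torque": the same for the moment, N m; "grip_width": opening from 0.0 (shut) to 1.0 (fully open); "finger_force": force on a finger pad.
Only numpy, scipy, OpenCV 4.12 (cv2) and the standard library are available. Lean on these libraries where they do the work, as an engineer would, in place of code of your own. Each camera call takes 0.05 s, during which the arm holds its last target. There are 200 camera calls.

## Task

Tip the blue angle bracket over its corner edge, away from the robot, so that it lies on its long leg on the lamp stand's deck, and then slide it along the deck under the lamp head until the long leg drops into the shallow pocket and lies level on its floor. Keep the corner edge on the deck the whole time (do not lift or carry the bracket), lower and push it gently without letting it fall or ramming it, and leave the prism, glue bottle and charger alone.

Things in the scene. Friction and masses are not known exactly. Their poses are not given: they have to be found in the camera images.
- stand: Grey curing-lamp stand, fixed. Origin: centre of its underside; +x runs along the deck from the open front (robot's side) to the rear column, +y left, z up. Aluminium deck 340 mm long (x -170 to 170), 130 mm wide, top at z = 30 mm, flat and flush up to the pocket. Rear column x = 140 to 170 mm, 255 mm high.
- deck (a point): Middle of the deck top (stand x = y = 0, z = 30 mm), axes as the stand. A shallow pocket with black floor is let into the deck, centred on y = 0: 115 mm long (x), 54 mm wide (y), 7 mm deep (floor at stand z = 23 mm), upright walls. It is in an adjustable insert, clamped firm: its front wall lies anywhere from stand x = -10 to +10 mm, differs each time and is not reported.
- lip (a point): Middle of the lower front edge of the white lamp head that overhangs the deck, axes as the stand (stand x = y = 0, z = 145 mm). The head reaches from there to stand x = 140 mm, is 120 mm wide, its underside at z = 145 mm and its top at z = 220 mm.
- bracket: Blue L-shaped metal angle bracket, loose, 0.25 to 0.5 kg, 50 mm wide (its y), legs 10 mm thick. Origin: middle of the outer corner edge. It starts standing on the deck on its short leg, in line with the deck within about 10 degrees, near its middle line: short leg from x = 0 to -65 mm (towards the open front), z 0 to 10 mm; long leg up to z = 110 mm, x -10 to 0 mm.
- toe (a point): Point on the bracket: middle of the long leg's free end edge, on the outer face (bracket x = 0, z = 110 mm). Once tipped, the bracket's z axis points along the deck to the column, and the short leg stands up at the robot's end, 65 mm high.
- tail (a point): Point on the bracket: middle of the free end edge of the short leg, on the outer face (x = -65 mm, z = 0 in the bracket's frame).
- prism: Orange-framed survey prism, 30 x 72 x 72 mm, bystander standing on the bench to the left of the stand. Origin: centre of its underside.
- glue_bottle: Small white glue bottle with yellow label and red nozzle, 40 mm across, 115 mm high, bystander standing on the bench to the left of the stand. Origin: centre of its underside.
- charger: Black battery charger block, 101 x 62 x 54 mm, bystander on the bench to the right of the stand. Origin: centre of its underside.
Things that resemble listed ones, but are neither listed nor needed, are in the scene too. There is more than one size of the bracket; the job needs the smallest.

How it is judged:
By the outcome, as a careful person would: the job done as asked, in the order asked, and still so for the second after the job is handed in, with the robot touching nothing.
It also fails if it takes over 64 s, if anything falls off the work surface, if the arm or the gripper's body presses on something with over 40 N, if the wrist force passes 120 N, or if a joint passes its speed limit or range.

## Working session

There is one attempt and no reset: what is moved stays moved. The work goes in short steps, Python scripts to look and compute and a shell command to move; the robot and the scene stay as the last step left them, time stands still between calls to the robot, and variables do not carry over. Pictures are saved under pics/ and viewed, at most 10 in all, crops included, and the job is handed in when it is done.

```bash
mkdir -p pics
cat > h.py <<'E'
import numpy as np, cv2
from plant import sense, vision, bot
def grab(n):
    c=vision.camera(n); H=c["pixels"].shape[0]
    c["f"]=H/2/np.tan(np.radians(c["vertical_fov"])/2); return c
def pts(c):
    z=c["z_map"]; v,u=np.mgrid[:z.shape[0],:z.shape[1]]
    P=np.stack([(u-c["cx"])/c["f"]*z,(v-c["cy"])/c["f"]*z,z],-1)
    return (P-np.array(c["t"]))@np.array(c["R"])
def ray(c,u,v,zp):
    R=np.array(c["R"]);o=-R.T@np.array(c["t"]);d=R.T@np.array([(u-c["cx"])/c["f"],(v-c["cy"])/c["f"],1])
    return o+d*(zp-o[2])/d[2]
def proj(c,X):
    p=np.array(c["R"])@np.array(X)+np.array(c["t"]); return p[0]/p[2]*c["f"]+c["cx"],p[1]/p[2]*c["f"]+c["cy"]
E
python3 - <<'E'
from h import *
for n in("side","top"):
    c=grab(n); cv2.imwrite(f"pics/{n}0.png",c["pixels"]); R=np.array(c["R"]); print(n,c["vertical_fov"],c["cx"],c["cy"],(-R.T@np.array(c["t"])).round(3),R.round(2).tolist())
    P=pts(c); hsv=cv2.cvtColor(c["pixels"],cv2.COLOR_BGR2HSV)
    m=cv2.inRange(hsv,(95,100,40),(130,255,255))
    k,l,s,ce=cv2.connectedComponentsWithStats(m)
    for i in range(1,k):
        if s[i,4]>60:
            q=P[(l==i)&(c["z_map"]>0)]; print(s[i],q.min(0).round(3),q.max(0).round(3))
s=sense();print(s)
E
```

```text
side 45.118995002534966 257.03769917377025 188.0614532821461 [0.52  0.653 1.233] [[-1.0, -0.01, -0.01], [-0.01, 0.87, -0.49], [0.02, -0.49, -0.87]]
[352 299  27  30 320] [0.241 0.332 0.069] [0.307 0.402 0.129]
[318 310  49  52 859] [0.259 0.33  0.003] [0.38  0.459 0.129]
top 55.805622033553945 254.2735761771287 185.43703986807358 [0.33  0.027 1.105] [[-0.02, -1.0, -0.01], [-0.98, 0.02, -0.2], [0.2, 0.0, -0.98]]
[142  76  19  15 200] [0.857 0.33  0.001] [0.909 0.381 0.046]
[274 180  17  19 254] [ 0.502 -0.075  0.034] [ 0.556 -0.027  0.044]
[221 218  33  37 638] [0.34  0.037 0.007] [0.448 0.134 0.158]
[310 222  33  37 566] [ 0.324 -0.227  0.008] [ 0.43  -0.119  0.158]
[106 241  51  34 713] [0.296 0.327 0.005] [0.386 0.439 0.128]
[117 267  30  24 309] [0.254 0.324 0.079] [0.312 0.401 0.128]
[138 282  13  11  78] [0.244 0.328 0.059] [0.271 0.359 0.078]
{'clock': 0.1, 'joint_pos': array([ 1.15151647,  0.41786394, -0.01030033,  1.61410521,  0.00469127,
        1.11070798, -0.05299694]), 'qd': array([-0.00090838, -0.00200833, -0.00019558, -0.00154064,  0.00089991,
        0.0004938 , -0.0005918 ]), 'joint_efforts': array([ 6.72918013e-04, -8.52585268e+01,  6.39329385e-01, -4.26694286e+01,
       -4.89187567e-02,  1.64656795e-02,  2.61459888e-05]), 'tool_pos': array([ 0.23040259, -0.58061956,  0.20492296]), 'tcp_rot': array([-3.08470634e+00, -5.89707596e-01,  4.31385473e-04]), 'wrist_force': array([-0.150568  ,  0.14842683,  0.69388906]), 'ft_torque': array([-0.00508591,  0.03905915,  0.03829228]), 'finger_force': 0.0, 'grip_width': 1.0009896615033578}
```

View pics/side0.png

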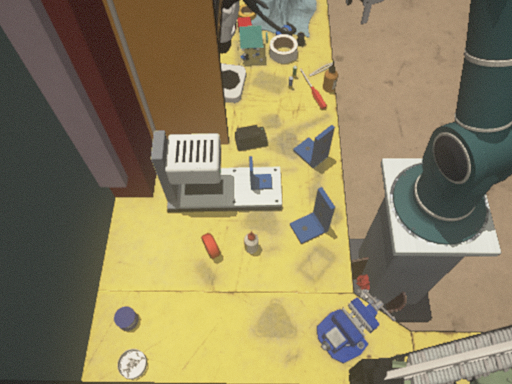

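View pics/top0.png

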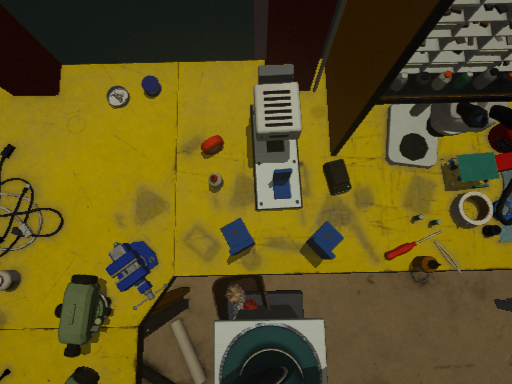

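The side view shows the stand at about (225,175) with a small bracket on its deck at (260,180). The larger look-alikes stand on the bench at (315,148) and (313,217). In the top view the three are the deck bracket at (283,185) and the bench ones at (238,237) and (325,240). The one on the deck is the smallest and is the only one standing on the stand, so I'll confirm it in a crop and measure it.

Run:
```python
from h import *
ims=[]
allq=[]
for n,(x,y,w,h) in(("side",(150,120,140,100)),("top",(235,55,110,165))):
    c=grab(n); ims.append(cv2.resize(c["pixels"][y:y+h,x:x+w],None,fx=480/h if n=="top" else 3.4,fy=480/h if n=="top" else 3.4,interpolation=cv2.INTER_CUBIC))
    P=pts(c); ok=c["z_map"]>0; hsv=cv2.cvtColor(c["pixels"],cv2.COLOR_BGR2HSV)
    reg=ok&(P[...,0]>.42)&(P[...,0]<.9)&(P[...,1]>-.16)&(P[...,1]<.06)
    d=reg&(abs(P[...,2]-.03)<.006)&(hsv[...,1]<90)
    q=P[d]; r=cv2.minAreaRect(q[:,:2].astype(np.float32)); print(n,"deck",len(q),np.median(q[:,2]).round(4),r,q.min(0),q.max(0))
    t=reg&(abs(P[...,2]-.22)<.01); 
    if t.sum()>20: print("head top",t.sum(),np.median(P[t][:,2]),cv2.minAreaRect(P[t][:,:2].astype(np.float32)))
    m=(cv2.inRange(hsv,(95,100,40),(130,255,255))>0)&reg
    q=P[m]; print("bracket",len(q),q.min(0).round(4),q.max(0).round(4))
    v=q[q[:,2]>.06]; 
    if len(v)>20: print(" long",np.median(v,0).round(4),cv2.minAreaRect(v[:,:2].astype(np.float32)))
    s=q[(q[:,2]<.05)]
    if len(s)>20: print(" short",np.median(s,0).round(4),cv2.minAreaRect(s[:,:2].astype(np.float32)))
    o=reg&(P[...,2]<.027)&(P[...,2]>.015); q=P[o]; print("pocket?",len(q),q.min(0).round(3) if len(q) else 0,q.max(0).round(3) if len(q) else 0)
H=480; a=ims[0]; a=cv2.resize(a,(470,int(a.shape[0]*470/a.shape[1]))); a=cv2.copyMakeBorder(a,0,480-a.shape[0],0,0,0)
cv2.imwrite("pics/crop1.png",np.hstack([a,ims[1][:480]]))
```

```text
side deck 2528 0.029 ((0.6630730628967285, -0.031001783907413483), (0.38583889603614807, 0.13671907782554626), 1.782479166984558) [ 0.47016626 -0.10418139  0.0240024 ] [0.85727001 0.03778187 0.03596762]
head top 2274 0.21904602258609263 ((0.7541291117668152, -0.047482386231422424), (0.16253283619880676, 0.2581346035003662), 72.74034118652344)
bracket 21 [ 0.5064 -0.0692  0.0352] [ 0.5614 -0.0313  0.1436]
pocket? 1338 [ 0.47  -0.104  0.015] [0.9   0.045 0.027]
top deck 2244 0.0295 ((0.624131441116333, -0.0375208705663681), (0.2987416684627533, 0.12997981905937195), 1.8214530944824219) [ 0.47410479 -0.10656196  0.0240427 ] [0.77152901 0.03085228 0.03502724]
head top 2624 0.21956172682545205 ((0.7604631185531616, -0.04822133481502533), (0.14995430409908295, 0.2592424154281616), 73.69580841064453)
bracket 306 [ 0.502  -0.0747  0.034 ] [ 0.5663 -0.024   0.1433]
 long [ 0.5624 -0.0459  0.1398] ((0.5617647767066956, -0.04746221750974655), (0.008457081392407417, 0.04688873142004013), 0.9736930727958679)
 short [ 0.5285 -0.0511  0.0393] ((0.5287122130393982, -0.05001726746559143), (0.05091249570250511, 0.04752279072999954), 4.052557468414307)
pocket? 617 [ 0.473 -0.153  0.015] [0.864 0.039 0.027]
```

View pics/crop1.png

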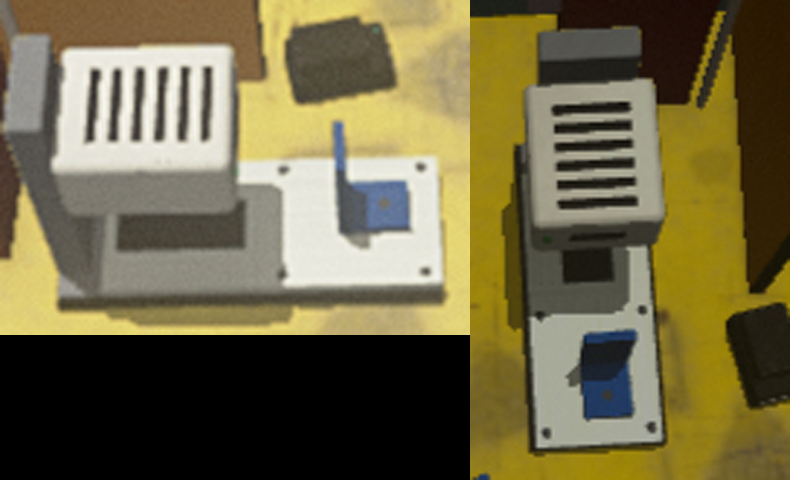

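The crop confirms it. The smallest bracket stands on the deck, short leg towards the robot, and the black pocket floor shows partly under the head. Next are finer stand, bracket and pocket numbers.

```bash
cat >> h.py <<'E'
def deckpose(c,P,hsv):
    # left/right deck edges (world y) for the open part of the deck
    d=(abs(P[...,2]-.03)<.008)&(P[...,0]>.475)&(P[...,0]<.63)&(P[...,1]>-.13)&(P[...,1]<.06)&(c["z_map"]>0)&~((hsv[...,0]>15)&(hsv[...,0]<40)&(hsv[...,1]>110))
    L=[];Rr=[]
    for v in np.unique(np.nonzero(d)[0]):
        u=np.nonzero(d[v])[0]
        if u[-1]-u[0]<30: continue
        L.append(ray(c,u[0]-.5,v,.03)); Rr.append(ray(c,u[-1]+.5,v,.03))
    return np.array(L),np.array(Rr)
def blue(hsv): return cv2.inRange(hsv,(95,90,25),(130,255,255))>0
E
python3 - <<'E'
from h import *
c=grab("top");P=pts(c);hsv=cv2.cvtColor(c["pixels"],cv2.COLOR_BGR2HSV)
L,R=deckpose(c,P,hsv)
for q in(L,R):
    k=np.polyfit(q[:,0],q[:,1],1);print(len(q),"yaw",np.degrees(np.arctan(k[0])).round(2),"y at .56",np.polyval(k,.56).round(4),"rms",np.std(q[:,1]-np.polyval(k,q[:,0])).round(4))
# front edge
d=(abs(P[...,2]-.03)<.008)&(hsv[...,1]<90)
fr=[]
for u in range(258,298):
    v=np.nonzero(d[190:230,u])[0]
    if len(v): fr.append(ray(c,u,190+v[-1]+.5,.03))
fr=np.array(fr);k=np.polyfit(fr[:,1],fr[:,0],1);print("front x at y=-.045",np.polyval(k,-.045).round(4),"yaw",-np.degrees(np.arctan(k[0])).round(2))
b=blue(hsv);b[:,:262]=0;b[:165]=0;b[210:]=0;b[:,305:]=0
for lo,hi,zp in((.034,.05,.04),(.13,.15,.14)):
    m=b&(P[...,2]>lo)&(P[...,2]<hi); ok=[ray(c,u,v,zp) for v,u in zip(*np.nonzero(m))]; ok=np.array(ok)
    print(zp,len(ok),ok.min(0).round(4),ok.max(0).round(4)); 
    e=[]
    for v in np.unique(np.nonzero(m)[0]):
        u=np.nonzero(m[v])[0]; a=ray(c,u[0]-.5,v,zp);z=ray(c,u[-1]+.5,v,zp); print(v,a[:2].round(4),z[:2].round(4))
g=cv2.cvtColor(c["pixels"],cv2.COLOR_BGR2GRAY)
for v in range(136,158,2): print(v,g[v,250:306:1][::2].tolist())
E
```

```text
50 yaw 1.85 y at .56 0.0255 rms 0.0009
50 yaw 0.7 y at .56 -0.1042 rms 0.0032
front x at y=-.045 0.4743 yaw 1.49
0.04 267 [ 0.5022 -0.0747  0.04  ] [ 0.5566 -0.027   0.04  ]
180 [ 0.5566 -0.0449] [ 0.5559 -0.0719]
181 [ 0.5538 -0.0328] [ 0.5529 -0.0718]
182 [ 0.5508 -0.0297] [ 0.5498 -0.0717]
183 [ 0.5479 -0.0266] [ 0.5468 -0.0715]
184 [ 0.5448 -0.0265] [ 0.5436 -0.0744]
185 [ 0.5418 -0.0264] [ 0.5406 -0.0743]
186 [ 0.5387 -0.0263] [ 0.5375 -0.0741]
187 [ 0.5357 -0.0262] [ 0.5345 -0.074 ]
188 [ 0.5326 -0.0261] [ 0.5314 -0.0739]
189 [ 0.5296 -0.026 ] [ 0.5284 -0.0738]
190 [ 0.5265 -0.0259] [ 0.5254 -0.0736]
191 [ 0.5235 -0.0258] [ 0.5223 -0.0735]
192 [ 0.5205 -0.0257] [ 0.5193 -0.0734]
193 [ 0.5174 -0.0256] [ 0.5162 -0.0762]
194 [ 0.5144 -0.0255] [ 0.5132 -0.0761]
195 [ 0.5113 -0.0284] [ 0.5102 -0.076 ]
196 [ 0.5083 -0.0283] [ 0.5072 -0.0758]
197 [ 0.5053 -0.0282] [ 0.5042 -0.0727]
198 [ 0.5023 -0.0281] [ 0.5021 -0.034 ]
0.14 58 [ 0.5574 -0.0707  0.14  ] [ 0.566  -0.0239  0.14  ]
169 [ 0.5661 -0.0392] [ 0.5652 -0.072 ]
170 [ 0.5637 -0.0227] [ 0.5624 -0.0719]
171 [ 0.5608 -0.0227] [ 0.
[... 712 characters left out ...]
22, 24, 26, 24, 24, 26, 24, 59, 78, 79, 168, 166, 166, 110, 125, 125, 124, 123]
148 [68, 48, 46, 78, 80, 82, 80, 80, 71, 24, 24, 23, 25, 25, 23, 24, 24, 56, 79, 79, 166, 165, 166, 145, 104, 124, 126, 129]
150 [66, 58, 47, 80, 81, 81, 79, 80, 70, 25, 23, 25, 24, 23, 25, 26, 27, 52, 78, 80, 167, 165, 166, 146, 85, 122, 125, 125]
152 [66, 58, 43, 78, 78, 81, 77, 82, 78, 52, 63, 67, 79, 82, 80, 80, 81, 82, 82, 82, 166, 167, 167, 149, 86, 127, 126, 125]
154 [67, 58, 42, 83, 83, 83, 81, 82, 80, 80, 80, 81, 81, 82, 81, 79, 81, 81, 81, 80, 166, 166, 166, 149, 71, 127, 124, 123]
156 [64, 56, 34, 80, 80, 81, 79, 80, 82, 80, 83, 82, 81, 81, 81, 82, 80, 82, 82, 81, 166, 166, 166, 153, 64, 126, 125, 124]
```

```bash
python3 -m handwheel '{"travel":[[0.02,0.04,0.05],[0.03,0.05,0.02],[0.03,0.05,0],[0.03,0.05,0],[0.03,0.05,0],[0.03,0.05,0],[0.03,0.05,0],[0.02,0.05,0]],"rotation":[[0,0,0],[0,0,0],[0,0,0],[0,0,0],[0,0,0],[0,0,0],[0,0,0],[0,0,0]]}' 0.0
```

```text
clock: 1.25
tool_pos: [0.45, -0.1917, 0.2721]
tcp_rot: [3.086, 0.591, 0.0]
wrist_force: [0.9, -0.2, -0.5]
grip_width: 0.996
finger_force: 0.0
```

```bash
python3 -m handwheel '{"travel":[[0.017,0.036,-0.01],[0.017,0.036,-0.02],[0.017,0.036,-0.02],[0.016,0.034,-0.02],[0,0,-0.02],[0,0,0]],"rotation":[[0,0,-0.173],[0,0,-0.173],[0.003,-0.09,0],[0.003,-0.09,0],[0.003,-0.08,0],[0,0,0]]}' 0.0
python3 - <<'E'
from h import *
from scipy.spatial.transform import Rotation as Ro
s=sense();M=Ro.from_rotvec(s["tcp_rot"]).as_matrix();print(s["tool_pos"].round(4),M.round(3).tolist(),s["joint_pos"].round(2))
c=grab("top");print("p front",[ray(c,u,151.5,.03).round(4).tolist() for u in(268,275,283)],ray(c,266.5,148,.03),ray(c,283.8,148,.03),ray(c,283.8,148,.023))
E
```

```text
clock: 2.0
tool_pos: [0.5144, -0.0519, 0.1811]
tcp_rot: [-3.11, -0.052, -0.403]
wrist_force: [0.3, 0.3, -0.3]
grip_width: 0.995
finger_force: 0.0
[ 0.5144 -0.0519  0.1811] [[0.967, 0.033, 0.254], [0.032, -0.999, 0.009], [0.255, -0.0, -0.967]] [ 0.43  0.13 -0.4   2.09  0.05  0.67 -1.53]
p front [[0.6493, -0.0135, 0.03], [0.6488, -0.035, 0.03], [0.6481, -0.0596, 0.03]] [ 0.66064341 -0.00920065  0.03      ] [ 0.65929258 -0.06252743  0.03      ] [ 0.66143949 -0.0631134   0.023     ]
```

```bash
python3 -m handwheel '{"travel":[[0.003,0.001,-0.03],[0,0,-0.03],[0,0,-0.03],[0,0,-0.025],[0,0,-0.016],[0,0,-0.01],[0,0,-0.005],[0,0,0]],"rotation":[[0,0,0],[0,0,0],[0,0,0],[0,0,0],[0,0,0],[0,0,0],[0,0,0],[0,0,0]]}' 0.0
python3 - <<'E'
from h import *
ims=[]
for n,(x,y,w,h) in(("side",(150,100,150,120)),("top",(235,120,110,110))):
    c=grab(n); ims.append(cv2.resize(c["pixels"][y:y+h,x:x+w],(400,320 if n=="side" else 400),interpolation=cv2.INTER_CUBIC))
ims[0]=cv2.copyMakeBorder(ims[0],0,80,0,0,0)
cv2.imwrite("pics/c2.png",np.hstack(ims))
E
```

```text
clock: 3.05
tool_pos: [0.5194, -0.051, 0.0364]
tcp_rot: [-3.11, -0.051, -0.407]
wrist_force: [0.1, -0.5, -0.2]
grip_width: 1.006
finger_force: 0.0
```

View pics/c2.png

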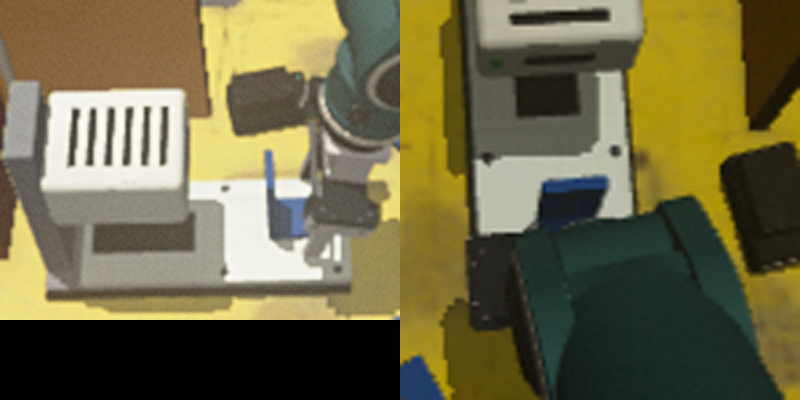

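In the crops the open fingers straddle the short leg, at about (320,225) in the left panel, and stay clear of the long leg. I'll lower 3 mm and close gently.

```bash
python3 -m handwheel '{"travel":[[0,0,-0.0015],[0,0,-0.001],[0,0,0],[0,0,0],[0,0,0],[0,0,0],[0,0,0]],"rotation":[[0,0,0],[0,0,0],[0,0,0],[0,0,0],[0,0,0],[0,0,0],[0,0,0]]}' 1.0 10
```

```text
clock: 4.03
tool_pos: [0.5191, -0.0509, 0.0337]
tcp_rot: [-3.11, -0.051, -0.407]
wrist_force: [0.2, 1.1, 1.1]
grip_width: 0.534
finger_force: 9.9
```

```bash
python3 -m handwheel '{"travel":[[0.0005,0,0.0031],[0.0007,0,0.0031],[0.0009,0,0.0031],[0.0011,0,0.0031],[0.0013,0.0001,0.003],[0.0015,0.0001,0.0029],[0.0017,0.0001,0.0027],[0.0018,0,0.0025]],"rotation":[[0,0,0],[0,0,0],[0,0,0],[0,0,0],[0,0,0],[0,0,0],[0,0,0],[0,0,0]]}' 1.0 10
cat >> h.py <<'E'
def side(name,x=150,y=100,w=150,h=120,k=5):
    c=grab("side"); cv2.imwrite("pics/"+name+".png",cv2.resize(c["pixels"][y:y+h,x:x+w],None,fx=k,fy=k,interpolation=cv2.INTER_CUBIC)); return c
E
python3 - <<'E'
from h import *
c=side("c3"); s=sense(); print(s["tool_pos"],s["wrist_force"])
for n in("side","top"):
    c=grab(n);P=pts(c);hsv=cv2.cvtColor(c["pixels"],cv2.COLOR_BGR2HSV)
    m=blue(hsv)&(P[...,0]>.5)&(P[...,0]<.68)&(P[...,1]>-.1)&(P[...,1]<.03)&(P[...,2]>.02); q=P[m]
    q=q[q[:,0].argsort()]; print(n,len(q)); 
    for z in np.arange(.03,.15,.01):
        k=q[abs(q[:,2]-z)<.005]
        if len(k): print(z.round(3),len(k),k[:,0].min().round(4),k[:,0].max().round(4),k[:,1].min().round(4),k[:,1].max().round(4))
E
```

```text
clock: 5.03
tool_pos: [0.5287, -0.0506, 0.0573]
tcp_rot: [-3.11, -0.051, -0.407]
wrist_force: [-0.2, 0.6, -1.4]
grip_width: 0.534
finger_force: 10.0
[ 0.52902377 -0.0505615   0.05763826] [0.41101015 1.12969132 0.34829085]
side 130
0.04 13 0.5482 0.5603 -0.0703 -0.0467
0.05 78 0.5361 0.5604 -0.0716 -0.026
0.06 23 0.5274 0.545 -0.0689 -0.0286
0.12 1 0.6129 0.6129 -0.0624 -0.0624
0.13 15 0.6092 0.6146 -0.0675 -0.0285
top 360
0.05 13 0.5665 0.5745 -0.0729 -0.0342
0.06 39 0.5686 0.5785 -0.0722 -0.028
0.07 38 0.5747 0.5826 -0.072 -0.0277
0.08 40 0.5807 0.5886 -0.0712 -0.0273
0.09 41 0.5853 0.5952 -0.0738 -0.03
0.1 37 0.5911 0.5981 -0.073 -0.0296
0.11 39 0.5951 0.6045 -0.0723 -0.0295
0.12 44 0.6027 0.6184 -0.074 -0.0292
0.13 69 0.6064 0.6182 -0.0741 -0.0288
```

View pics/c3.png

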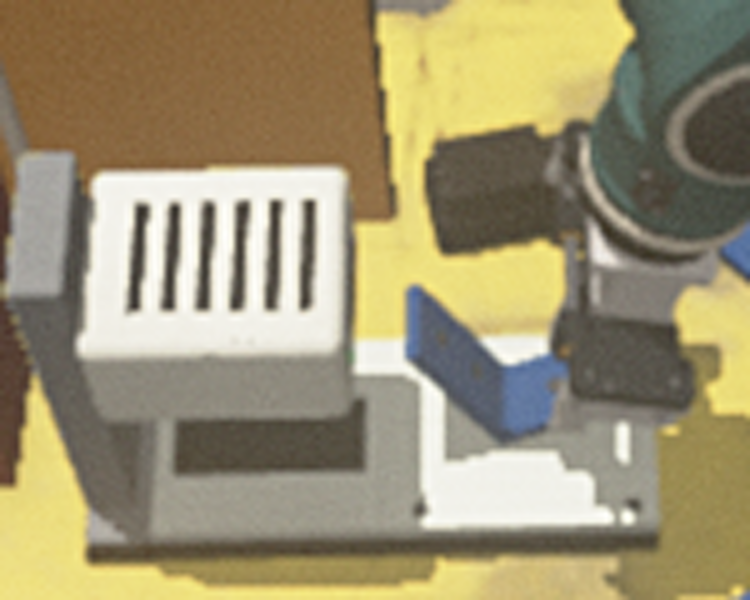

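The side crop shows the bracket tipped about 30 degrees, its corner still on the deck at crop (510,435). I'll continue along the arc.

```bash
python3 -m handwheel '{"travel":[[0.0021,0.0001,0.0024],[0.0022,0,0.0023],[0.0024,0.0001,0.0022],[0.0025,0.0001,0.002],[0.0026,0.0001,0.0019],[0.0026,0.0001,0.0018],[0.0027,0.0001,0.0016],[0.0028,0.0001,0.0013]],"rotation":[[0,0,0],[0,0,0],[0,0,0],[0,0,0],[0,0,0],[0,0,0],[0,0,0],[0,0,0]]}'
cat >> h.py <<'E'
def blist(n):
    c=grab(n);P=pts(c);hsv=cv2.cvtColor(c["pixels"],cv2.COLOR_BGR2HSV)
    m=blue(hsv)&(P[...,0]>.5)&(P[...,0]<.8)&(P[...,1]>-.1)&(P[...,1]<.03)&(P[...,2]>.02)&(c["z_map"]>0); q=P[m]
    print(n,len(q))
    for x in np.arange(.51,.79,.01):
        k=q[abs(q[:,0]-x)<.005]
        if len(k): print(x.round(3),len(k),"z",k[:,2].min().round(4),np.median(k[:,2]).round(4),k[:,2].max().round(4),"y",k[:,1].min().round(4),k[:,1].max().round(4))
E
python3 -c "
from h import *
blist('top');blist('side')"
```

```text
clock: 6.18
tool_pos: [0.5487, -0.0499, 0.0728]
tcp_rot: [-3.11, -0.051, -0.407]
wrist_force: [-1.7, 2.0, 2.6]
grip_width: 0.53
finger_force: 10.0
top 322
0.51 3 z 0.4107 0.4126 0.4206 y -0.0395 -0.0134
0.6 21 z 0.0604 0.0651 0.0694 y -0.07 -0.0261
0.61 62 z 0.0626 0.0701 0.0776 y -0.0705 -0.0258
0.62 64 z 0.0723 0.077 0.0833 y -0.0701 -0.0258
0.63 53 z 0.0769 0.0842 0.0922 y -0.07 -0.0258
0.64 61 z 0.0852 0.0914 0.0991 y -0.07 -0.0259
0.65 58 z 0.0923 0.0973 0.1038 y -0.0698 -0.0258
side 54
0.55 2 z 0.0585 0.0617 0.0649 y -0.0688 -0.0684
0.56 2 z 0.0506 0.0538 0.0571 y -0.0666 -0.0662
0.57 33 z 0.0408 0.0466 0.0547 y -0.0664 -0.0257
0.58 6 z 0.0492 0.0557 0.0579 y -0.0638 -0.0248
0.59 4 z 0.055 0.0585 0.0592 y -0.0648 -0.0276
0.6 3 z 0.0648 0.0649 0.0666 y -0.0612 -0.0269
0.61 3 z 0.071 0.0716 0.0763 y -0.0643 -0.0268
0.62 1 z 0.0748 0.0748 0.0748 y -0.0653 -0.0653
```

```bash
python3 -m handwheel '{"travel":[[0.003,0.0001,0.0012],[0.0031,0.0001,0.001],[0.0031,0.0001,0.0007],[0.0031,0.0001,0.0005],[0.0032,0.0001,0.0003],[0.0032,0.0001,0.0001],[0.0032,0.0001,-0.0001],[0.0032,0.0001,-0.0002]],"rotation":[[0,0,0],[0,0,0],[0,0,0],[0,0,0],[0,0,0],[0,0,0],[0,0,0],[0,0,0]]}'; 
python3 -c "
from h import *
blist('top');blist('side')"
```

```text
clock: 7.28
tool_pos: [0.5744, -0.0489, 0.0766]
tcp_rot: [-3.11, -0.052, -0.409]
wrist_force: [-0.6, 4.1, 4.4]
grip_width: 0.53
finger_force: 10.0
top 152
0.53 1 z 0.4169 0.4169 0.4169 y -0.0303 -0.0303
0.64 7 z 0.0482 0.0488 0.0528 y -0.0582 -0.037
0.65 37 z 0.0454 0.051 0.0551 y -0.0707 -0.0278
0.66 50 z 0.0462 0.0518 0.056 y -0.0708 -0.0252
0.67 55 z 0.0488 0.0532 0.0586 y -0.0712 -0.0255
0.68 2 z 0.0501 0.0506 0.0512 y -0.0653 -0.044
side 114
0.58 12 z 0.0365 0.0395 0.0455 y -0.0695 -0.0211
0.59 39 z 0.0361 0.0433 0.0507 y -0.0705 -0.0231
0.6 41 z 0.0381 0.0435 0.05 y -0.0704 -0.0221
0.61 22 z 0.0386 0.0446 0.0487 y -0.0671 -0.0236
```

```bash
python3 -m handwheel '{"travel":[[0.002,0.0001,0],[0.002,0.0001,0],[0.002,0.0001,0],[0.002,0.0001,0],[0.001,0,0],[0,0,0]],"rotation":[[0,0,0],[0,0,0],[0,0,0],[0,0,0],[0,0,0],[0,0,0]]}'; 
python3 -c "
from h import *
blist('top');blist('side');side('c4')"
```

```text
clock: 8.12
tool_pos: [0.5822, -0.0488, 0.076]
tcp_rot: [-3.11, -0.051, -0.405]
wrist_force: [-2.7, 0.9, 4.0]
grip_width: 0.528
finger_force: 10.0
top 86
0.54 1 z 0.412 0.412 0.412 y -0.029 -0.029
0.66 24 z 0.0358 0.04 0.0428 y -0.0716 -0.0259
0.67 47 z 0.0358 0.0398 0.0433 y -0.072 -0.0261
0.68 14 z 0.0362 0.0395 0.0412 y -0.0661 -0.0263
side 84
0.58 9 z 0.0363 0.038 0.0428 y -0.0366 -0.0248
0.59 13 z 0.034 0.0413 0.0446 y -0.0398 -0.0228
0.6 41 z 0.0335 0.0399 0.0445 y -0.0687 -0.0241
0.61 21 z 0.0347 0.0385 0.0424 y -0.0671 -0.0239
```

View pics/c4.png

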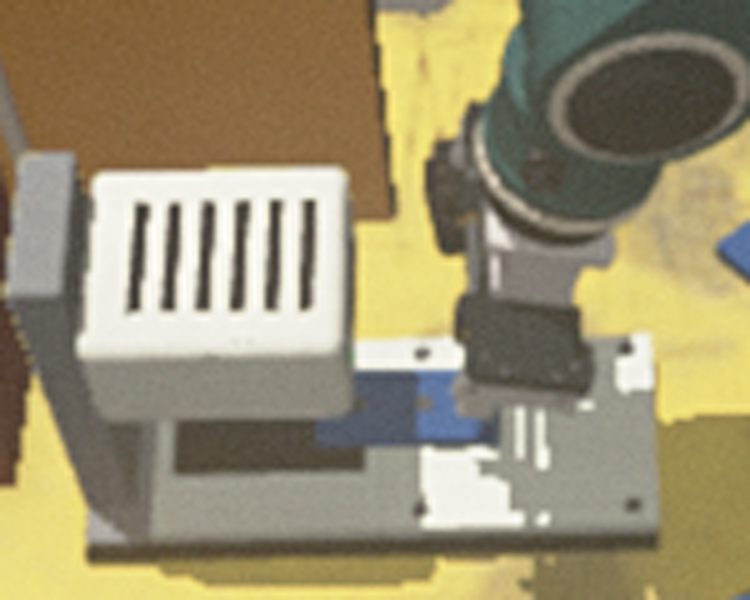

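The bracket now lies flat on its long leg. In the crop the toe is at x≈316 and the leg's near edge at y≈445, while the pocket's near edge is at y≈470, so it needs about 12 mm of travel in +y. I'll shift it sideways while gripped.

```bash
python3 -m handwheel '{"travel":[[0,0.001,0],[0,0.0023,0],[0,0.0023,0],[0,0.0023,0],[0,0.0023,0],[-0.0004,0.0023,0],[0,0,0],[0,0,0]],"rotation":[[0,0,0],[0,0,0],[0,0,0],[0,0,0],[0,0,0],[0,0,0],[0,0,0],[0,0,0]]}' 1.0 20
cat > m.py <<'E'
from h import *
# bracket edges on top of long leg (z=.04 deck, passed as arg) and pocket edges per image row/col
import sys
s=sense();print(s["tool_pos"].round(4))
c=grab("top");P=pts(c);hsv=cv2.cvtColor(c["pixels"],cv2.COLOR_BGR2HSV)
b=blue(hsv)&(P[...,2]<.06)&(P[...,2]>.02)&(P[...,0]>.56)&(P[...,0]<.8)&(P[...,1]>-.1)&(P[...,1]<.03)
g=cv2.cvtColor(c["pixels"],cv2.COLOR_BGR2GRAY).astype(int)
for v in np.unique(np.nonzero(b)[0]):
    u=np.nonzero(b[v])[0]
    if len(u)>8: print("top",v,u[0],u[-1],ray(c,u[0]-.5,v,.04)[:2].round(4),ray(c,u[-1]+.5,v,.04)[:2].round(4))
for v in (142,144,146,148,150): print("g",v,g[v,258:296].tolist())
c=grab("side");P=pts(c);hsv=cv2.cvtColor(c["pixels"],cv2.COLOR_BGR2HSV)
b=blue(hsv)&(P[...,2]<.06)&(P[...,2]>.02)&(P[...,0]>.56)&(P[...,0]<.8)&(P[...,1]>-.1)&(P[...,1]<.03)
g=cv2.cvtColor(c["pixels"],cv2.COLOR_BGR2GRAY).astype(int)
for u in range(205,250,2):
    v=np.nonzero(b[:,u])[0]; print("side",u,(v[-1],ray(c,u,v[-1]+.5,.04)[:2].round(4)) if len(v) else "", "g",g[184:200,u].tolist())
E
python3 m.py
```

```text
clock: 9.28
tool_pos: [0.5822, -0.0363, 0.0762]
tcp_rot: [-3.11, -0.051, -0.407]
wrist_force: [0.2, -0.1, -2.1]
grip_width: 0.531
finger_force: 20.0
[ 0.5822 -0.0363  0.0762]
top 142 268 282 [ 0.6766 -0.0125] [ 0.6755 -0.0585]
top 143 268 282 [ 0.6734 -0.0124] [ 0.6723 -0.0583]
top 144 268 282 [ 0.6702 -0.0123] [ 0.6691 -0.0582]
top 145 268 282 [ 0.667  -0.0122] [ 0.6659 -0.0581]
top 146 268 281 [ 0.6639 -0.0121] [ 0.6628 -0.0549]
top 147 268 278 [ 0.6607 -0.012 ] [ 0.6598 -0.0456]
g 142 [93, 92, 91, 93, 92, 93, 94, 88, 63, 27, 42, 60, 37, 36, 37, 37, 37, 36, 38, 36, 36, 36, 35, 35, 36, 45, 72, 91, 91, 91, 90, 123, 189, 187, 188, 188, 189, 172]
g 144 [93, 91, 93, 91, 92, 92, 93, 87, 62, 28, 36, 35, 37, 36, 35, 35, 37, 35, 35, 35, 33, 35, 36, 36, 36, 47, 80, 93, 89, 91, 89, 119, 175, 129, 103, 97, 64, 39]
g 146 [93, 91, 95, 94, 93, 93, 95, 93, 82, 27, 39, 35, 35, 35, 36, 37, 36, 36, 35, 35, 35, 37, 34, 35, 32, 36, 47, 47, 40, 40, 43, 43, 41, 42, 44, 45, 44, 46]
g 148 [92, 89, 92, 91, 85, 59, 59, 48, 42, 42, 38, 36, 36, 35, 35, 32, 35, 37, 39, 40, 40, 42, 42, 42, 44, 43, 45, 44, 47, 46
[... 1742 characters left out ...]
191), array([ 0.5949, -0.0089])) g [118, 121, 120, 122, 121, 117, 120, 101, 106, 212, 247, 243, 240, 239, 240, 240]
side 241 (np.int64(190), array([ 0.5891, -0.0123])) g [135, 143, 138, 121, 123, 118, 121, 106, 99, 211, 248, 243, 241, 240, 240, 240]
side 243 (np.int64(191), array([ 0.5831, -0.009 ])) g [130, 134, 129, 123, 118, 120, 121, 102, 100, 208, 248, 244, 241, 241, 241, 240]
side 245 (np.int64(191), array([ 0.5772, -0.009 ])) g [127, 129, 126, 119, 103, 104, 108, 94, 103, 209, 242, 207, 196, 222, 237, 242]
side 247  g [126, 129, 123, 106, 88, 81, 88, 79, 107, 184, 201, 157, 151, 148, 152, 220]
side 249  g [129, 121, 114, 108, 108, 110, 108, 112, 120, 150, 153, 157, 158, 150, 155, 221]
```

Comparing edges in both views, the bracket sits about 1.7 mm to the -y side of the pocket's centre line, with negligible yaw error. The pocket front is at world x≈.649. I'll nudge it +y, release, tilt the hand further back to clear the lamp head, and regrip.

```bash
python3 -m handwheel '{"travel":[[0,0.0009,0],[0,0.0009,0],[0,0,0],[0,0,0]],"rotation":[[0,0,0],[0,0,0],[0,0,0],[0,0,0]]}' 1.0 20 && python3 -m handwheel '{"travel":[[0,0,0],[0,0,0],[0,0,0],[0,0,0],[0,0,0],[0,0,0],[0,0,0],[0,0,0]],"rotation":[[0,0,0],[0,0,0],[0,0,0],[0.0035,-0.11,0],[0.0035,-0.11,0],[0.0035,-0.11,0],[0.0035,-0.11,0],[0,0,0]]}' 0.35 20
python3 - <<'E'
from h import *
from scipy.spatial.transform import Rotation as Ro
s=sense();M=Ro.from_rotvec(s["tcp_rot"]).as_matrix();print(s["tool_pos"].round(4),M.round(3).tolist(),s["joint_pos"].round(2))
c=side("c5",180,90,120,120,5)
E
```

```text
clock: 9.88
tool_pos: [0.5822, -0.0344, 0.0762]
tcp_rot: [-3.11, -0.051, -0.407]
wrist_force: [-0.0, 0.3, -3.1]
grip_width: 0.528
finger_force: 20.0
clock: 10.88
tool_pos: [0.582, -0.0526, 0.0761]
tcp_rot: [3.015, 0.028, 0.749]
wrist_force: [0.5, -0.1, -0.6]
grip_width: 0.651
finger_force: 0.2
[ 0.582  -0.0526  0.0761] [[0.884, 0.009, 0.468], [0.026, -0.999, -0.03], [0.468, 0.039, -0.883]] [ 0.46  0.38 -0.49  2.2   1.07  0.21 -2.52]
```

View pics/c5.png

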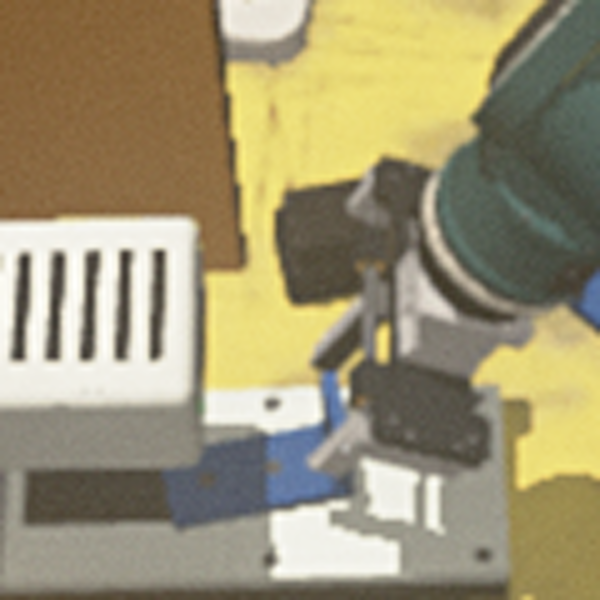

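```bash
python3 m.py | cut -c1-170
```

```text
[ 0.5822 -0.0525  0.0761]
top 143 269 280 [ 0.6734 -0.0155] [ 0.6724 -0.0522]
top 144 265 280 [ 0.6705 -0.0031] [ 0.6692 -0.0521]
top 145 265 281 [ 0.6673 -0.003 ] [ 0.666 -0.055]
top 146 266 280 [ 0.664 -0.006] [ 0.6628 -0.0519]
top 147 266 281 [ 0.6608 -0.0059] [ 0.6596 -0.0548]
top 148 266 281 [ 0.6576 -0.0058] [ 0.6564 -0.0547]
top 149 266 282 [ 0.6545 -0.0057] [ 0.6531 -0.0576]
top 150 267 282 [ 0.6512 -0.0087] [ 0.65   -0.0575]
top 151 267 282 [ 0.648  -0.0086] [ 0.6468 -0.0574]
top 152 267 282 [ 0.6449 -0.0085] [ 0.6436 -0.0572]
top 153 267 282 [ 0.6417 -0.0084] [ 0.6405 -0.0571]
top 154 268 283 [ 0.6385 -0.0113] [ 0.6372 -0.06  ]
top 155 268 282 [ 0.6353 -0.0112] [ 0.6342 -0.0569]
top 156 268 283 [ 0.6322 -0.0112] [ 0.6309 -0.0598]
top 157 269 283 [ 0.6289 -0.0141] [ 0.6278 -0.0597]
top 158 269 284 [ 0.6258 -0.014 ] [ 0.6246 -0.0626]
top 159 269 284 [ 0.6226 -0.0139] [ 0.6214 -0.0625]
top 160 269 284 [ 0.6195 -0.0138] [ 0.6183 -0.0623]
top 161 269 285 [ 0.6164 -0.0137] [ 0.6151 -0.0653]
top 162 270 285 [ 0.6132 -0.0167] [ 0.6119 -0.0651]
top 163 270 285 [ 0.61   -0.0166] [ 0.
[... 2593 characters left out ...]
64(189), array([ 0.5951, -0.0157])) g [118, 120, 122, 122, 125, 110, 95, 167, 239, 243, 241, 240, 241, 240, 240, 240]
side 241 (np.int64(189), array([ 0.5892, -0.0157])) g [125, 120, 121, 124, 124, 105, 106, 212, 247, 242, 240, 240, 240, 238, 241, 241]
side 243 (np.int64(188), array([ 0.5834, -0.0191])) g [126, 122, 118, 123, 116, 99, 122, 217, 245, 242, 240, 241, 239, 239, 240, 241]
side 245 (np.int64(187), array([ 0.5775, -0.0226])) g [123, 119, 118, 115, 109, 101, 169, 226, 226, 223, 222, 235, 242, 239, 240, 240]
side 247  g [125, 115, 93, 93, 89, 112, 215, 230, 154, 146, 151, 196, 236, 241, 239, 240]
side 249  g [101, 89, 84, 84, 87, 125, 195, 203, 153, 153, 152, 159, 217, 243, 242, 241]
```

The crop shows the hand reached a joint limit (q6=.21) and drifted 18 mm in -y. That yawed the still-flat bracket about 9 degrees, with its toe at crop (170,500). I'll open fully and work out the turn back to a reachable tilt of 20 degrees off vertical.

```bash
python3 -m handwheel '{"travel":[[0,0,0],[0,0,0],[0,0,0]],"rotation":[[0,0,0],[0,0,0],[0,0,0]]}' 0 20
cat > tgt.py <<'E'
from h import *
from scipy.spatial.transform import Rotation as Ro
import sys
tilt,yaw=map(float,sys.argv[1:3])   # deg off vertical (tips lean forward), hand yaw
s=sense();M=Ro.from_rotvec(s["tcp_rot"])
T=Ro.from_euler("z",yaw,degrees=True)*Ro.from_euler("y",-tilt,degrees=True)*Ro.from_matrix(np.diag([1.,-1,-1]))
print(s["tool_pos"].round(4),"turn",(T*M.inv()).as_rotvec().round(4),"q",s["joint_pos"].round(2))
E
python3 tgt.py 18 1.85
```

```text
clock: 11.4
tool_pos: [0.5824, -0.052, 0.0762]
tcp_rot: [3.015, 0.029, 0.749]
wrist_force: [-0.3, -0.4, 0.2]
grip_width: 0.931
finger_force: 0.0
[ 0.5824 -0.052   0.0762] turn [0.0349 0.1738 0.0194] q [ 0.46  0.38 -0.49  2.2   1.07  0.21 -2.52]
```

```bash
python3 -m handwheel '{"travel":[[0,0.001,0.0],[0,0.002,0],[0,0.002,0],[0,0.001,0],[0,0,0]],"rotation":[[0.0116,0.058,0.0065],[0.0116,0.058,0.0065],[0.0116,0.058,0.0065],[0,0,0],[0,0,0]]}'; python3 tgt.py 18 1.85
```

```text
clock: 12.02
tool_pos: [0.582, -0.0461, 0.0759]
tcp_rot: [-3.098, -0.05, -0.491]
wrist_force: [0.1, 0.1, 0.7]
grip_width: 1.002
finger_force: 0.0
[ 0.582  -0.0461  0.0759] turn [0.0005 0.0005 0.0001] q [ 0.69  0.49 -0.78  2.06  0.72  0.5  -2.12]
```

```bash
python3 -m handwheel '{"travel":[[0,0,0],[0,0,0],[0,0,0]],"rotation":[[0,0,0.09],[0,0,0.08],[0,0,0]]}' && python3 -m handwheel '{"travel":[[0,0,-0.003],[0,0,0],[0,0,0],[0,0,0],[0,0,0],[0,0,0]],"rotation":[[0,0,0],[0,0,0],[0,0,0],[0,0,0],[0,0,0],[0,0,0]]}' 1 20; python3 tgt.py 18 1.85; python3 m.py | grep top
```

```text
clock: 12.4
tool_pos: [0.5819, -0.0466, 0.0758]
tcp_rot: [-3.057, -0.309, -0.484]
wrist_force: [-0.1, 0.3, 0.4]
grip_width: 1.002
finger_force: 0.0
clock: 13.15
tool_pos: [0.5824, -0.0461, 0.0732]
tcp_rot: [-3.056, -0.31, -0.484]
wrist_force: [0.2, 1.3, 1.2]
grip_width: 0.529
finger_force: 20.0
[ 0.5824 -0.0461  0.0732] turn [ 1.0e-04 -0.0e+00 -1.7e-01] q [ 0.79  0.54 -0.87  2.05  0.71  0.51 -1.9 ]
top 143 269 280 [ 0.6734 -0.0155] [ 0.6724 -0.0522]
top 144 265 280 [ 0.6705 -0.0031] [ 0.6692 -0.0521]
top 145 265 281 [ 0.6673 -0.003 ] [ 0.666 -0.055]
top 146 266 281 [ 0.664 -0.006] [ 0.6628 -0.0549]
top 147 266 281 [ 0.6608 -0.0059] [ 0.6596 -0.0548]
top 148 266 282 [ 0.6576 -0.0058] [ 0.6563 -0.0577]
top 149 266 282 [ 0.6545 -0.0057] [ 0.6531 -0.0576]
top 150 267 282 [ 0.6512 -0.0087] [ 0.65   -0.0575]
top 151 267 282 [ 0.648  -0.0086] [ 0.6468 -0.0574]
top 152 267 282 [ 0.6449 -0.0085] [ 0.6436 -0.0572]
top 153 267 282 [ 0.6417 -0.0084] [ 0.6405 -0.0571]
top 154 268 283 [ 0.6385 -0.0113] [ 0.6372 -0.06  ]
top 155 268 283 [ 0.6353 -0.0112] [ 0.6341 -0.0599]
top 156 268 282 [ 0.6322 -0.0112] [ 0.631  -0.0568]
top 157 268 281 [ 0.629  -0.0111] [ 0.6279 -0.0536]
top 158 269 280 [ 0.6258 -0.014 ] [ 0.6249 -0.0504]
top 159 269 278 [ 0.6226 -0.0139] [ 0.6219 -0.0443]
```

```bash
python3 -m handwheel '{"travel":[[0,0.0015,0],[0,0.002,0],[0,0.002,0],[0,0.002,0],[0,0.002,0],[0,0.002,0],[0,0,0],[0,0,0]],"rotation":[[0,0,-0.02],[0,0,-0.03],[0,0,-0.03],[0,0,-0.03],[0,0,-0.03],[0,0,-0.03],[0,0,0],[0,0,0]]}'; python3 tgt.py 18 1.85; python3 m.py | cut -c1-170
```

```text
clock: 14.25
tool_pos: [0.5824, -0.0344, 0.0732]
tcp_rot: [-3.097, -0.051, -0.491]
wrist_force: [-2.4, 1.9, 3.0]
grip_width: 0.531
finger_force: 20.0
[ 0.5824 -0.0344  0.0732] turn [-0.0001 -0.     -0.0008] q [ 0.65  0.49 -0.77  2.07  0.73  0.49 -2.15]
[ 0.5824 -0.0344  0.0732]
top 142 267 281 [ 0.6767 -0.0094] [ 0.6755 -0.0554]
top 143 266 281 [ 0.6736 -0.0063] [ 0.6723 -0.0553]
top 144 266 281 [ 0.6704 -0.0062] [ 0.6691 -0.0551]
top 145 266 281 [ 0.6672 -0.0061] [ 0.666 -0.055]
top 146 267 281 [ 0.6639 -0.009 ] [ 0.6628 -0.0549]
top 147 267 281 [ 0.6607 -0.009 ] [ 0.6596 -0.0548]
top 148 267 282 [ 0.6576 -0.0089] [ 0.6563 -0.0577]
top 149 267 282 [ 0.6544 -0.0088] [ 0.6531 -0.0576]
top 150 267 282 [ 0.6512 -0.0087] [ 0.65   -0.0575]
top 151 267 282 [ 0.648  -0.0086] [ 0.6468 -0.0574]
top 152 267 281 [ 0.6449 -0.0085] [ 0.6437 -0.0542]
top 153 267 282 [ 0.6417 -0.0084] [ 0.6405 -0.0571]
top 154 267 280 [ 0.6385 -0.0083] [ 0.6375 -0.0509]
top 155 267 278 [ 0.6354 -0.0082] [ 0.6345 -0.0447]
g 142 [93, 93, 96, 94, 93, 94, 96, 86, 47, 40, 39, 38, 40, 37, 37, 37, 36, 37, 37, 38, 38, 38, 
[... 2206 characters left out ...]
248, 242, 240, 240, 241]
side 239 (np.int64(192), array([ 0.5948, -0.0055])) g [121, 118, 120, 120, 115, 119, 121, 116, 100, 116, 222, 247, 240, 239, 240, 240]
side 241 (np.int64(191), array([ 0.589 , -0.0089])) g [130, 138, 153, 141, 118, 118, 120, 121, 102, 106, 219, 247, 241, 239, 240, 240]
side 243 (np.int64(191), array([ 0.5831, -0.009 ])) g [130, 135, 132, 127, 127, 117, 120, 115, 96, 122, 224, 248, 242, 241, 241, 240]
side 245  g [122, 127, 126, 131, 118, 102, 96, 97, 88, 128, 224, 228, 162, 190, 222, 235]
side 247  g [118, 128, 126, 125, 109, 90, 79, 83, 84, 129, 225, 231, 154, 147, 153, 217]
side 249  g [128, 132, 131, 133, 123, 121, 124, 121, 121, 132, 157, 158, 149, 153, 154, 191]
```

The edges show the toe about 1.9 degrees too far to +y relative to the pocket. I'll correct with a small yaw and shift, then measure by subpixel line fits.

```bash
python3 -m handwheel '{"travel":[[0,-0.0005,0],[0,-0.0005,0],[0,0,0],[0,0,0]],"rotation":[[0,0,-0.01],[0,0,-0.01],[0,0,-0.01],[0,0,0]]}'
cat > e.py <<'E'
from h import *
s=sense();print(s["tool_pos"].round(4),s["wrist_force"].round(1))
g=np.mean([cv2.cvtColor(grab("side")["pixels"],cv2.COLOR_BGR2GRAY).astype(float) for _ in range(4)],0)
cs=grab("side"); ct=grab("top")
gt=np.mean([cv2.cvtColor(grab("top")["pixels"],cv2.COLOR_BGR2GRAY).astype(float) for _ in range(4)],0)
def edge(col,lo,hi):  # dark above, bright below; returns row of the step
    d=col[lo:lo+2].mean();b=col[hi-1:hi+1].mean()
    return hi+.5-np.clip((col[lo:hi+1]-d)/(b-d),0,1).sum()
r=[(u,edge(g[:,u],191,197)) for u in range(199,246)]
print("side",[(u,round(v,2)) for u,v in r])
W=np.array([ray(cs,u,v,.03)[:2] for u,v in r]); print("sideW y-line(mm):",[(round(x*1000),round((y-.0323*(x-.65))*1000,1)) for x,y in W])
for v in range(141,156,1):
    l=gt[v,262:272];h=gt[v,280:288]
    print("top",v,gt[v,263:271].round().astype(int).tolist(),gt[v,278:288].round().astype(int).tolist())
E
python3 e.py
```

```text
clock: 14.85
tool_pos: [0.5824, -0.0358, 0.0732]
tcp_rot: [3.103, 0.003, 0.491]
wrist_force: [0.6, 0.1, 0.0]
grip_width: 0.531
finger_force: 20.0
[ 0.5824 -0.0358  0.0732] [0.6 0.1 0. ]
side [(199, np.float64(194.36)), (200, np.float64(194.27)), (201, np.float64(194.25)), (202, np.float64(194.3)), (203, np.float64(194.08)), (204, np.float64(193.87)), (205, np.float64(193.93)), (206, np.float64(193.93)), (207, np.float64(193.92)), (208, np.float64(193.93)), (209, np.float64(193.92)), (210, np.float64(193.91)), (211, np.float64(193.88)), (212, np.float64(193.99)), (213, np.float64(194.02)), (214, np.float64(194.01)), (215, np.float64(193.99)), (216, np.float64(193.96)), (217, np.float64(193.96)), (218, np.float64(193.95)), (219, np.float64(193.95)), (220, np.float64(193.92)), (221, np.float64(193.95)), (222, np.float64(193.75)), (223, np.float64(193.27)), (224, np.float64(192.95)), (225, np.float64(192.96)), (226, np.float64(192.94)), (227, np.float64(192.94)), (228, np.float64(192.89)), (229, np.float64(192.94)), (230, np.float64(192.92)), (231, np.float64(192.85)), (232, np.float64(1
[... 2083 characters left out ...]
37] [36, 35, 36, 36, 36, 42, 68, 84, 54, 38]
top 148 [94, 96, 94, 82, 28, 38, 37, 36] [36, 36, 36, 36, 36, 40, 50, 46, 39, 40]
top 149 [95, 96, 94, 81, 28, 37, 37, 37] [36, 37, 34, 35, 36, 35, 28, 32, 40, 42]
top 150 [94, 94, 95, 83, 34, 37, 36, 37] [35, 35, 34, 35, 35, 36, 44, 49, 31, 43]
top 151 [94, 94, 95, 84, 38, 36, 36, 36] [36, 35, 34, 36, 36, 34, 34, 36, 26, 33]
top 152 [87, 95, 94, 87, 53, 37, 36, 36] [35, 35, 35, 35, 35, 33, 38, 36, 28, 28]
top 153 [97, 96, 96, 96, 86, 39, 36, 36] [34, 35, 35, 34, 35, 38, 39, 40, 40, 32]
top 154 [96, 96, 94, 95, 84, 37, 35, 36] [35, 33, 31, 36, 38, 40, 40, 43, 44, 42]
top 155 [93, 93, 92, 92, 82, 34, 36, 36] [42, 35, 38, 39, 40, 42, 43, 44, 46, 46]
```

The alignment is now good: the bracket edge sits 2.7 mm inside the pocket's near edge where 2 mm is ideal, and the pocket front is at x≈.647. I'll add +0.7 mm in y and slide 47 mm forward while gripped.

```bash
python3 -m handwheel '{"travel":[[0.001,0.0003,0],[0.003,0.0004,0],[0.005,0.0002,0],[0.006,0.0002,0],[0.006,0.0002,0],[0.006,0.0002,0],[0.006,0.0002,0],[0.003,0.0001,0]],"rotation":[[0,0,0],[0,0,0],[0,0,0],[0,0,0],[0,0,0],[0,0,0],[0,0,0],[0,0,0]]}' && python3 -m handwheel '{"travel":[[0.004,0.0001,0],[0.004,0.0001,0],[0.003,0.0001,0],[0,0,0],[0,0,0],[0,0,0]],"rotation":[[0,0,0],[0,0,0],[0,0,0],[0,0,0],[0,0,0],[0,0,0]]}' ; python3 e.py | grep -v sideW; python3 -c "
from h import *
blist('top');blist('side');side('c6',170,130,100,80,7)"
```

```text
clock: 16.35
tool_pos: [0.6179, -0.0338, 0.0734]
tcp_rot: [3.103, 0.004, 0.489]
wrist_force: [-15.7, -0.6, 21.4]
grip_width: 0.528
finger_force: 20.0
clock: 17.1
tool_pos: [0.6295, -0.0335, 0.0738]
tcp_rot: [3.103, 0.004, 0.492]
wrist_force: [-6.3, -1.1, 15.6]
grip_width: 0.528
finger_force: 20.0
[ 0.6295 -0.0335  0.0738] [-6.3 -1.1 15.6]
side [(199, np.float64(194.33)), (200, np.float64(194.32)), (201, np.float64(194.31)), (202, np.float64(194.36)), (203, np.float64(194.2)), (204, np.float64(193.99)), (205, np.float64(194.0)), (206, np.float64(193.99)), (207, np.float64(193.95)), (208, np.float64(194.01)), (209, np.float64(194.0)), (210, np.float64(193.98)), (211, np.float64(193.99)), (212, np.float64(194.02)), (213, np.float64(193.98)), (214, np.float64(193.9)), (215, np.float64(193.86)), (216, np.float64(193.88)), (217, np.float64(193.84)), (218, np.float64(193.82)), (219, np.float64(193.93)), (220, np.float64(193.92)), (221, np.float64(193.92)), (222, np.float64(193.91)), (223, np.float64(193.57)), (224, np.float64(193.33)), (225, np.float64(193.39)), (226, np.float64(193.18)), (
[... 1049 characters left out ...]
55, 56, 57, 56, 58, 57, 56, 50]
top 148 [49, 50, 50, 50, 52, 53, 53, 53] [56, 56, 56, 56, 57, 57, 57, 56, 50, 46]
top 149 [49, 50, 50, 52, 52, 53, 54, 54] [56, 57, 57, 56, 57, 56, 54, 48, 45, 46]
top 150 [52, 52, 52, 52, 54, 53, 54, 54] [57, 56, 56, 58, 55, 48, 45, 45, 46, 46]
top 151 [52, 52, 52, 53, 53, 54, 54, 54] [57, 56, 57, 56, 49, 45, 46, 45, 45, 46]
top 152 [45, 53, 54, 54, 54, 54, 54, 55] [58, 57, 52, 45, 44, 45, 45, 44, 46, 45]
top 153 [41, 46, 54, 54, 55, 55, 55, 56] [56, 49, 45, 46, 44, 45, 44, 44, 45, 45]
top 154 [41, 40, 51, 54, 54, 55, 56, 56] [50, 45, 45, 46, 44, 45, 45, 44, 45, 46]
top 155 [48, 34, 44, 55, 56, 55, 56, 57] [45, 44, 46, 45, 45, 44, 43, 44, 46, 46]
top 0
side 0
```

View pics/c6.png

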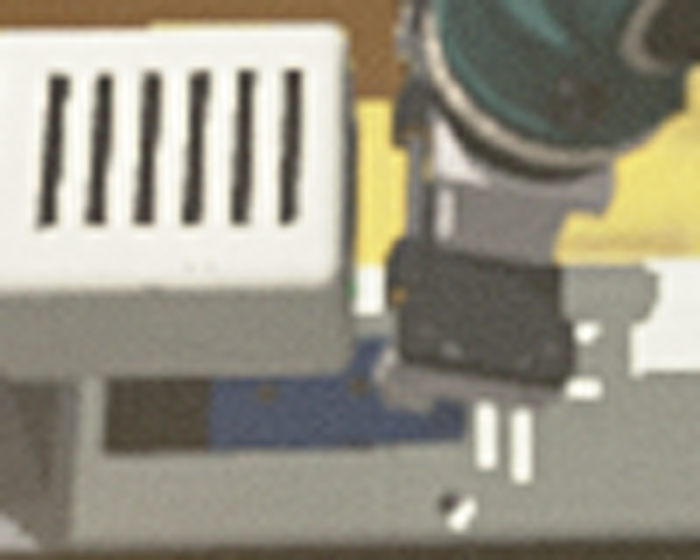

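The crop shows the leg over the pocket, toe at crop (210,400) and corner at about (465,435). The hand slipped forward in the grip with 15 N of vertical force, so something is binding. I'll check heights along the leg.

```bash
cat > z.py <<'E'
from h import *
Z=[];Y=None
for _ in range(4):
    c=grab("side"); Z.append(pts(c))
P=np.median(Z,0);hsv=cv2.cvtColor(c["pixels"],cv2.COLOR_BGR2HSV)
m=cv2.inRange(hsv,(95,40,15),(135,255,255))>0
for u in range(188,242,2):
    v=np.array([r for r in range(178,198) if m[r,u]])
    if len(v)>2: print(u,v[0],v[-1],"x",np.median(P[v,u,0]).round(4),"z",P[v[:-2],u,2].round(4).tolist(),"y",P[v,u,1].min().round(4),P[v,u,1].max().round(4))
s=sense();print(s["tool_pos"].round(4),s["wrist_force"].round(1),s["ft_torque"].round(2),s["joint_pos"].round(2))
E
python3 z.py
```

```text
202 184 192 x 0.7064 z [0.0312, 0.033, 0.0323, 0.0347, 0.032, 0.0345] y -0.0388 -0.0105
204 184 192 x 0.7005 z [0.0337, 0.0356, 0.0336, 0.0335, 0.0344] y -0.0373 -0.0099
206 188 192 x 0.6937 z [0.032, 0.0354, 0.0343] y -0.0246 -0.0094
208 188 193 x 0.6877 z [0.0365, 0.0355, 0.0346, 0.0326] y -0.0221 -0.0055
210 184 193 x 0.6818 z [0.0352, 0.0358, 0.0347, 0.0363, 0.038, 0.0343] y -0.0366 -0.0073
212 184 192 x 0.676 z [0.0351, 0.0352, 0.0376, 0.0376, 0.0359, 0.0349] y -0.0367 -0.0094
214 184 193 x 0.6699 z [0.0368, 0.0358, 0.0371, 0.0369, 0.036, 0.0367, 0.035, 0.0356] y -0.0358 -0.0055
216 184 192 x 0.6641 z [0.036, 0.0382, 0.0335, 0.0369, 0.0373, 0.0382] y -0.0363 -0.0087
218 184 192 x 0.658 z [0.0374, 0.0367, 0.0406, 0.0381, 0.0384, 0.0358, 0.0375] y -0.0355 -0.0079
220 182 191 x 0.6519 z [0.0378, 0.0374, 0.0382, 0.0406] y -0.0423 -0.0117
222 179 192 x 0.6463 z [0.0375, 0.0386, 0.0394, 0.0385, 0.0365, 0.0355, 0.0361, 0.0377] y -0.0529 -0.0075
224 188 192 x 0.6397 z [0.0401, 0.0388, 0.0382] y -0.0204 -0.0081
226 189 192 x 0.6335 z [0.0398, 0.041] y -0.0172 -0.0086
228 189 191 x 0.6276 z [0.0424] y -0.0158 -0.0103
230 190 192 x 0.6215 z [0.0405] y -0.0135 -0.0064
[ 0.6295 -0.0335  0.0739] [-7.3  0.5 15.8] [-0.04  0.9   0.02] [ 0.59  0.55 -0.74  1.95  0.75  0.55 -2.18]
```

The toe has dropped onto the pocket floor between the side walls: leg top is z≈.032 at the toe and ≈.041 at the corner. The hand was only holding the tail down. I'll release and back off, tilt further, and push the short leg with two fingertips.

```bash
python3 -m handwheel '{"travel":[[0,0,0],[0,0,0],[0,0,0],[-0.008,0,0],[-0.012,0,0],[-0.014,0,0],[-0.014,0,0],[-0.014,0,0]],"rotation":[[0,0,0],[0,0,0],[0,0,0],[0,0,0],[0,0,0],[0,0,0],[0,0,0],[0,0,0]]}' 0 20; python3 tgt.py 25 1.85; python3 z.py
```

```text
clock: 18.95
tool_pos: [0.5663, -0.0337, 0.0732]
tcp_rot: [-3.103, -0.003, -0.491]
wrist_force: [-0.5, -0.6, 0.1]
grip_width: 1.001
finger_force: 0.0
[ 0.5663 -0.0337  0.0732] turn [ 0.0024 -0.1223  0.0301] q [ 0.65  0.46 -0.76  2.1   0.73  0.47 -2.2 ]
202 185 192 x 0.7054 z [0.0386, 0.0402] y -0.031 -0.0074
204 184 190 x 0.6998 z [0.0404, 0.0392] y -0.0335 -0.0147
208 188 191 x 0.687 z [0.0389] y -0.0208 -0.0093
218 184 191 x 0.6576 z [0.0393, 0.0392] y -0.0344 -0.0111
222 179 192 x 0.6459 z [0.037, 0.0381, 0.0373, 0.0369, 0.0405, 0.0393, 0.0393] y -0.0532 -0.0074
224 179 191 x 0.6402 z [0.0376, 0.0388, 0.0411, 0.0381, 0.0389] y -0.0529 -0.011
226 179 192 x 0.6345 z [0.038, 0.0385, 0.038, 0.0394, 0.0401, 0.0388, 0.0381] y -0.0527 -0.0076
228 179 191 x 0.6286 z [0.0376, 0.0369, 0.0398] y -0.053 -0.0101
230 180 190 x 0.6228 z [0.0407, 0.0403, 0.0376] y -0.0477 -0.0146
232 178 182 x 0.6171 z [0.0426, 0.0388, 0.0409] y -0.0536 -0.0411
234 178 192 x 0.6072 z [0.0948, 0.0946, 0.0917, 0.0953, 0.0941] y -0.0226 -0.0069
[ 0.5675 -0.0338  0.0735] [ 0.  -0.5  0.4] [ 0.01  0.26 -0.06] [ 0.65  0.46 -0.76  2.1   0.73  0.48 -2.2 ]
```

```bash
python3 -m handwheel '{"travel":[[-0.01,0,0],[-0.01,0,0.0],[0,0,-0.005],[0,0,-0.005],[0,0,-0.005]],"rotation":[[0.001,-0.04,0.01],[0.001,-0.04,0.01],[0.001,-0.04,0.01],[0,0,0],[0,0,0]]}' 0.787 20; python3 tgt.py 25 1.85; python3 e.py
```

```text
clock: 19.77
tool_pos: [0.5481, -0.0334, 0.0581]
tcp_rot: [-3.06, -0.049, -0.674]
wrist_force: [-0.4, -0.3, -0.4]
grip_width: 0.505
finger_force: 0.0
[ 0.5481 -0.0334  0.0581] turn [-0.0004 -0.0026 -0.    ] q [ 0.53  0.39 -0.58  2.25  1.    0.22 -2.45]
[ 0.5481 -0.0334  0.0581] [-0.4 -0.3 -0.4]
side [(199, np.float64(194.39)), (200, np.float64(194.54)), (201, np.float64(194.36)), (202, np.float64(194.41)), (203, np.float64(194.17)), (204, np.float64(194.01)), (205, np.float64(194.01)), (206, np.float64(193.98)), (207, np.float64(193.96)), (208, np.float64(194.01)), (209, np.float64(194.01)), (210, np.float64(194.04)), (211, np.float64(194.01)), (212, np.float64(193.99)), (213, np.float64(193.99)), (214, np.float64(193.94)), (215, np.float64(193.91)), (216, np.float64(193.91)), (217, np.float64(193.95)), (218, np.float64(193.95)), (219, np.float64(193.95)), (220, np.float64(193.92)), (221, np.float64(193.95)), (222, np.float64(193.94)), (223, np.float64(193.58)), (224, np.float64(193.32)), (225, np.float64(193.27)), (226, np.float64(193.29)), (227, np.float64(193.24)), (228, np.float6
[... 2183 characters left out ...]
38] [38, 38, 38, 39, 38, 42, 69, 91, 91, 91]
top 148 [92, 92, 92, 80, 34, 38, 38, 38] [38, 38, 37, 38, 37, 39, 63, 91, 90, 90]
top 149 [92, 92, 92, 80, 33, 38, 38, 38] [38, 38, 38, 37, 36, 37, 56, 91, 92, 92]
top 150 [92, 92, 92, 82, 40, 38, 38, 38] [38, 38, 38, 38, 38, 42, 59, 92, 91, 92]
top 151 [92, 92, 93, 82, 40, 38, 38, 38] [36, 38, 38, 37, 37, 45, 71, 92, 91, 91]
top 152 [87, 92, 94, 85, 52, 39, 38, 38] [38, 37, 39, 38, 37, 54, 93, 94, 94, 94]
top 153 [94, 94, 94, 87, 54, 38, 37, 38] [38, 37, 38, 37, 38, 53, 91, 92, 92, 92]
top 154 [94, 92, 94, 88, 62, 39, 38, 38] [37, 38, 38, 37, 37, 45, 72, 91, 92, 92]
top 155 [92, 91, 90, 86, 62, 39, 38, 39] [43, 40, 38, 39, 38, 41, 64, 80, 92, 92]
```

Tilt 25 degrees works, and the bracket is flat with a 1.9 mm gap to the near pocket edge (2 mm ideal) and no noticeable yaw error. Next is the approach to the short leg.

```bash
python3 -m handwheel '{"travel":[[0,-0.001,-0.003],[0.006,-0.0003,-0.003],[0.01,0,0],[0.01,0,0],[0.008,0,0],[0.004,0,0],[0.002,0,0],[0,0,0]],"rotation":[[0,0,0],[0,0,0],[0,0,0],[0,0,0],[0,0,0],[0,0,0],[0,0,0],[0,0,0]]}' 0.787 20; python3 tgt.py 25 1.85; python3 -c "
from h import *
side('c7',190,130,80,75,7)"
```

```text
clock: 21.28
tool_pos: [0.5873, -0.0349, 0.0522]
tcp_rot: [-3.06, -0.049, -0.675]
wrist_force: [0.2, -0.3, 0.2]
grip_width: 0.213
finger_force: 0.0
[ 0.5873 -0.0349  0.0522] turn [-0.0007 -0.0024  0.    ] q [ 0.52  0.47 -0.59  2.16  1.01  0.26 -2.44]
```

View pics/c7.png

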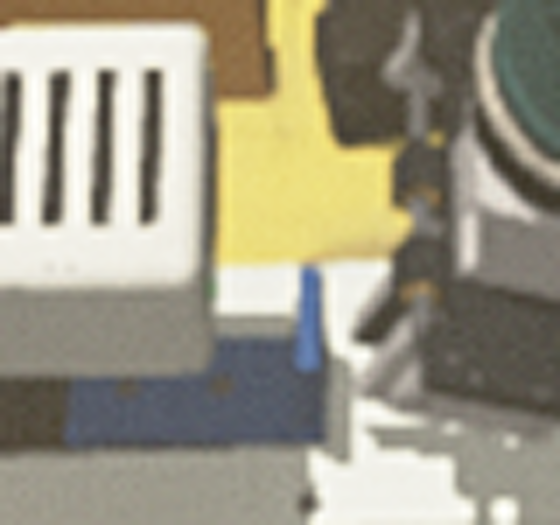

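The crop shows the short leg upright at crop (310,320), with the fingertips about 11 mm behind it at (358,340). I'll push slowly.

```bash
python3 -m handwheel '{"travel":[[0.004,0.0001,0],[0.004,0.0001,0],[0.004,0.0002,0],[0.004,0.0001,0],[0.004,0.0001,0],[0.004,0.0001,0],[0.004,0.0002,0],[0.004,0.0001,0]],"rotation":[[0,0,0],[0,0,0],[0,0,0],[0,0,0],[0,0,0],[0,0,0],[0,0,0],[0,0,0]]}'; python3 tgt.py 25 1.85; python3 z.py
```

```text
clock: 22.32
tool_pos: [0.6196, -0.0339, 0.0521]
tcp_rot: [-3.06, -0.049, -0.675]
wrist_force: [-1.6, -0.4, -1.1]
grip_width: 0.215
finger_force: 0.5
[ 0.6196 -0.0339  0.0521] turn [-0.0008 -0.0024  0.    ] q [ 0.52  0.52 -0.61  2.08  0.98  0.31 -2.4 ]
194 185 193 x 0.7301 z [0.0323, 0.0316, 0.0305, 0.0328, 0.0325, 0.0327, 0.0338] y -0.0345 -0.0061
196 185 193 x 0.7243 z [0.0325, 0.0336, 0.0326, 0.0327, 0.0327] y -0.0344 -0.0071
198 185 192 x 0.7179 z [0.0323, 0.0328, 0.0346, 0.0339, 0.0324] y -0.0346 -0.0075
200 189 191 x 0.7118 z [0.0342] y -0.0198 -0.0132
202 189 192 x 0.7055 z [0.0342, 0.0345] y -0.0199 -0.009
204 184 192 x 0.7001 z [0.0321, 0.0336, 0.0343, 0.0346, 0.0342, 0.0347] y -0.0383 -0.0095
206 184 192 x 0.6942 z [0.0344, 0.0351, 0.0336, 0.0354, 0.0342, 0.0328] y -0.037 -0.0105
208 184 192 x 0.6879 z [0.0362, 0.0361, 0.0356, 0.0377, 0.0349] y -0.036 -0.0077
210 184 192 x 0.6821 z [0.0348, 0.0358, 0.0369, 0.0334, 0.0379, 0.0351] y -0.0368 -0.0085
212 188 192 x 0.6756 z [0.0366, 0.0374] y -0.0221 -0.0089
214 188 192 x 0.6695 z [0.0392, 0.0385] y -0.0207 -0.0079
216 184 192 x 0.6637 z [0.0396, 0.0382, 0.0379, 0.0381, 0.0373] y -0.0342 -0.0088
218 184 192 x 0.658 z [0.0411, 0.0382, 0.0396, 0.0362, 0.0368, 0.0381, 0.0373] y -0.0334 -0.0092
220 182 191 x 0.6521 z [0.0403, 0.037, 0.0391, 0.037, 0.0392, 0.0383, 0.0392, 0.0387] y -0.0408 -0.011
222 179 192 x 0.6465 z [0.0375, 0.0398, 0.0396, 0.0374, 0.0362, 0.0374, 0.0375, 0.0368, 0.04, 0.0397, 0.0405, 0.0392] y -0.0529 -0.0055
224 178 192 x 0.6358 z [0.0951, 0.0954, 0.0955, 0.0928, 0.0951, 0.0405] y -0.0236 -0.0063
226 179 192 x 0.6327 z [0.0949] y -0.0191 -0.0059
[ 0.6195 -0.0338  0.0523] [-0.1 -0.3  1.2] [-0.03  0.41 -0.  ] [ 0.52  0.52 -0.61  2.08  0.98  0.31 -2.4 ]
```

The toe now lies on the pocket floor with only 1.6 N of push force. I'll continue about 22 mm.

```bash
python3 -m handwheel '{"travel":[[0.003,0.0001,0],[0.003,0.0001,0],[0.003,0.0001,0],[0.003,0.0001,0],[0.003,0.0001,0],[0.003,0.0001,0],[0.002,0.0001,0],[0,0,0]],"rotation":[[0,0,0],[0,0,0],[0,0,0],[0,0,0],[0,0,0],[0,0,0],[0,0,0],[0,0,0]]}'; python3 z.py
```

```text
clock: 23.52
tool_pos: [0.6395, -0.0331, 0.0522]
tcp_rot: [-3.06, -0.049, -0.675]
wrist_force: [-0.6, -0.1, 1.1]
grip_width: 0.215
finger_force: 0.2
188 185 193 x 0.7477 z [0.031, 0.0325, 0.034, 0.0326, 0.0326] y -0.0351 -0.0066
190 185 192 x 0.7425 z [0.0326, 0.0343, 0.033, 0.0321] y -0.0342 -0.0092
192 189 192 x 0.7355 z [0.0337] y -0.0199 -0.0105
194 189 193 x 0.7292 z [0.0326, 0.0352] y -0.0206 -0.0058
196 188 191 x 0.7239 z [0.034, 0.0341] y -0.0233 -0.0119
198 185 193 x 0.7179 z [0.0359, 0.0347, 0.0369, 0.0328, 0.0324, 0.0353] y -0.0325 -0.0069
200 185 192 x 0.7119 z [0.0336, 0.0335, 0.0354, 0.0322, 0.0339] y -0.0339 -0.0099
202 185 192 x 0.706 z [0.0376, 0.0345, 0.0339, 0.0328, 0.0368, 0.0343] y -0.0316 -0.0081
204 184 193 x 0.7 z [0.0339, 0.0332, 0.0349, 0.0369, 0.0311, 0.0358, 0.0348] y -0.0373 -0.0059
206 188 193 x 0.6935 z [0.0336, 0.0355, 0.035, 0.0353] y -0.0237 -0.006
208 188 193 x 0.6872 z [0.0376, 0.037, 0.0366, 0.0383] y -0.0215 -0.0062
210 184 192 x 0.6818 z [0.0352, 0.0349, 0.0365, 0.0372, 0.0383, 0.0349] y -0.0366 -0.009
212 184 193 x 0.6756 z [0.0349, 0.0362, 0.0391, 0.0365, 0.038, 0.0387, 0.0371, 0.038] y -0.0368 -0.0061
214 184 191 x 0.6698 z [0.0372, 0.0382, 0.035, 0.038, 0.0408, 0.0382] y -0.0355 -0.0104
216 184 192 x 0.6638 z [0.0393, 0.0382, 0.0397, 0.0392, 0.0386, 0.0368, 0.0407] y -0.0344 -0.0087
[ 0.6394 -0.0332  0.0523] [ 0.1  0.5 -0.3] [0.03 0.47 0.02] [ 0.52  0.55 -0.62  2.04  0.97  0.33 -2.38]
```

```bash
python3 -m handwheel '{"travel":[[0.001,0,0],[0.001,0.0001,0],[0.001,0,0],[0,0,0]],"rotation":[[0,0,0],[0,0,0],[0,0,0],[0,0,0]]}'; python3 z.py | cut -c1-110 | awk 'NR%3==1||/\[ 0.6/'
```

```text
clock: 24.22
tool_pos: [0.6424, -0.0331, 0.0522]
tcp_rot: [-3.06, -0.049, -0.675]
wrist_force: [-1.9, 0.2, 0.0]
grip_width: 0.213
finger_force: 0.8
188 185 193 x 0.7483 z [0.0321, 0.0317, 0.0308, 0.0315, 0.0322, 0.0309] y -0.0345 -0.0069
194 189 193 x 0.7296 z [0.0309, 0.033] y -0.0216 -0.0065
200 185 193 x 0.712 z [0.0344, 0.0331, 0.0338, 0.0322, 0.033, 0.0326] y -0.0334 -0.0071
206 189 193 x 0.6936 z [0.0339, 0.0331] y -0.0201 -0.0071
212 184 192 x 0.6765 z [0.0317, 0.0339, 0.0334, 0.0327, 0.0353, 0.0331] y -0.0387 -0.0113
[ 0.6424 -0.0331  0.0522] [-1.7 -0.3  0.6] [-0.03  0.65 -0.03] [ 0.52  0.55 -0.62  2.03  0.97  0.34 -2.37]
```

The leg top now reads about .033 all along, so it has dropped in. I'll back off and verify.

```bash
python3 -m handwheel '{"travel":[[-0.003,0,0],[-0.008,0,0],[-0.015,0,0],[-0.02,0,0],[-0.02,0,0],[-0.02,0,0.01],[-0.01,0,0.02],[0,0,0.02]],"rotation":[[0,0,0],[0,0,0],[0,0,0],[0,0,0],[0,0,0],[0,0,0],[0,0,0],[0,0,0]]}'; python3 z.py
python3 - <<'E'
from h import *
side('c8',170,130,90,75,8)
P=[]
for _ in range(3):
    c=grab("top");P.append(pts(c))
P=np.median(P,0);hsv=cv2.cvtColor(c["pixels"],cv2.COLOR_BGR2HSV);m=blue(hsv)
for v in range(130,162):
    u=[k for k in range(262,290) if m[v,k] and P[v,k,2]<.12]
    if len(u)>3: print(v,u[0],u[-1],np.median(P[v,u],0).round(4))
E
```

```text
clock: 25.42
tool_pos: [0.5446, -0.033, 0.1024]
tcp_rot: [-3.061, -0.05, -0.673]
wrist_force: [0.6, 0.5, -0.0]
grip_width: 0.21
finger_force: 0.0
188 186 191 x 0.7487 z [0.0296, 0.031] y -0.0325 -0.0131
190 186 188 x 0.7428 z [0.0324] y -0.0309 -0.0236
192 189 193 x 0.7352 z [0.0326] y -0.0205 -0.0063
196 185 192 x 0.7241 z [0.0311] y -0.0352 -0.0119
[ 0.5458 -0.0337  0.102 ] [0.5 0.2 1.1] [ 0.04  0.39 -0.01] [ 0.75  0.34 -0.83  2.22  0.79  0.33 -2.24]
141 267 281 [ 0.6819 -0.0315  0.0322]
142 267 283 [ 0.6605 -0.0327  0.0872]
143 268 283 [ 0.6576 -0.034   0.0877]
144 268 283 [ 0.6544 -0.0339  0.0874]
```

View pics/c8.png

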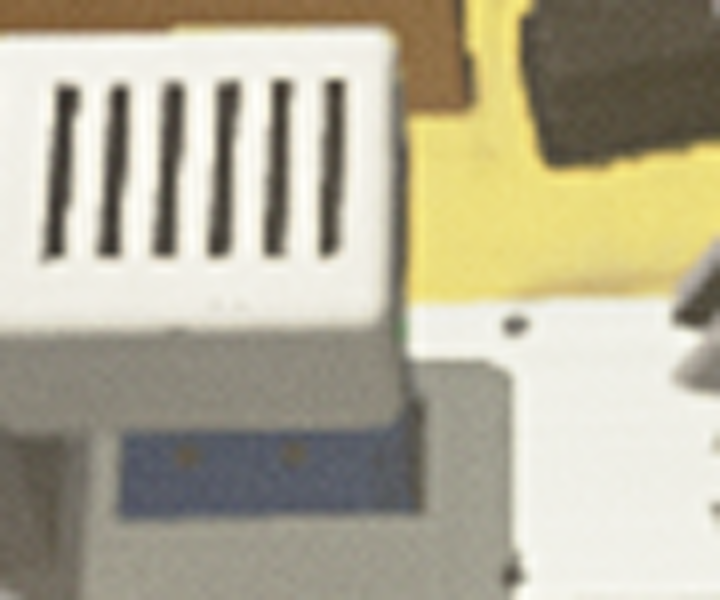

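The crop shows the bracket seated in the pocket, leg spanning crop x 120 to 420. Leg top z≈.032 and short-leg top z≈.0875 both match lying level on the floor at .023. The hand is clear, so I'm handing in.

```bash
python3 -c "
from plant import bot
print(bot.sign_off())"
```

```text
the job is handed in; nothing more can be done
None
```

The bracket is tipped over and lies level in the pocket under the lamp head, and the job was handed in at about 25 s on the robot's clock; en route the hand hit a joint limit and swung the flat bracket about 10° (since realigned), and its corner lifted about 3 mm as the toe dipped into the pocket.

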